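Clip the sharpening plate home in its case and snap the lid shut

ROBOT

A 6-joint arm with a two-finger parallel gripper is mounted at the origin on the work surface. World frame = base frame: x ahead of the robot, y to its left, z up, the work surface at z = 0. Lengths are in m, angles in rad, forces in N, time in s.
With the tool pointing down it reaches from about 0.4 to 0.825 m from the base axis. Payload 7 kg.
Tool frame: the origin (TCP) lies between the finger pads; the fingertips stand 11 mm ahead of it and the grasp point (between the pads) lies 8 mm behind it; z points along the fingers, y is the line along which they close (so a half turn about z gives the same grasp; the last joint's range is limited). The gripper opens to 85 mm and grips with 20 to 120 N. Pads are 22 mm wide; open, the fingers measure 114 mm over their backs; the gripper's body (76 mm by 85 mm) begins 54 mm behind the grasp point. The pads swing forward as they close: fully open they stand 13 mm farther back than shut.
Start: joints at [1.522, 0.359, 0.012, 0, -1.224, -0.288], TCP at [0.223, 0.637, 0.242] pointing down, gripper open.
Joint ranges: [-3.07, 3.07], [-1.43, 2.12], [-1.02, 1.25], [-3.03, 1.67], [-3.05, -0], [-3.03, 3.03]. Speed limits (rad/s): [2.39, 2.39, 3.01, 3.14, 3.14, 3.14].

INTERFACE

Orientations are given as a 3x3 rotation matrix whose columns are the frame's x, y, z axes.
In Python, from workcell import * gives the robot as it stands.
- The arm moves only by the tool carry_out, never from a script. Its argument "steps" is a list of rows, each an object with "offset": the shift along the world's x, y, z in cm, a list of three; "turn": the turn, a rotation vector about the world's x, y, z in rad, a list of three. In form: [{"offset": [tx, ty, tz], "turn": [rx, ry, rz]}, ...]. A call has 1 to 12 rows; each row is the pose to reach, as a shift and turn from the pose commanded when the call began; what a row does not reach only later rows make up. A row lasts 1/8 s, in which the tool goes at most 62.5 mm and 10.7 degrees, less where a joint would pass 70% of its speed; a pose out of reach is approached as far as the arm can. A call with a gripper value outside its range is refused whole. "hand" is the closure, from -1 (fully open) to 1 (shut), set as the call begins (left out, the last holds). The fingers move at their own pace and stop on an object; "squeeze" is the grip in N (left out, the last holds). Time passes only in rows, so rows that repeat a pose let the fingers close. It gives the time, the measured TCP pose, the force, the opening and the grip force at its end, in the units of the state.
- read_state(): the state, without advancing time (a new reading comes with each control period).
- read_camera(name): name is "side" or "top" or "wrist"; returns a dict with "image" (384x512x3 uint8, red, green, blue), "z_map" (384x512 float32, m along the optical axis (not along the pixel's ray), 0 where there is no reading), "fx", "fy", "cx", "cy" (pixels), "R" (3x3) and "t" (3): a world point X has camera coordinates R X + t. Camera axes: x right, y down, z forward; pixel columns grow to the right and rows downward; lengths in m; the calibration is good to about 2 mm. A picture is of the moment at which its call begins.
- finish_job(): hands the job in; it is judged then, once.
The state is a dict: "t": time; "q": joint angles; "dq": joint speeds; "effort": joint torques, N m; "ee_pos": TCP position; "eef_rot": TCP orientation; "contact_force": force on the tool from outside, world axes, zero at the start; "moment": the same for the moment, N m; "opening": finger opening in m; "gripper_force": force on a finger pad.
Only numpy, scipy, OpenCV 4.12 (cv2) and the standard library are available. Lean on these libraries where they do the work, as an engineer would, in place of code of your own. Each camera call takes 0.05 s, during which the arm holds its last target. There are 200 camera calls.

TASK

The flat sharpening plate lies loose in its open case on the bench: its back edge is tucked in, but its front edge still rides up on the two sprung clips. Press the plate down until it is fully home and both clips have sprung back over its edge, and only then swing the lid over and press its front down until the catch has snapped over it. Leave the tools and supplies around the case where they are.

Things in the scene. Friction and masses are not known exactly. Their poses are not given: they have to be found in the camera images.
- case: Grey plastic bench case of the sharpening plate, screwed to the bench (does not move): a shallow tray 112 deep (x) by 218 long (y), rim 22 high, with a 22 mm catch housing in front. Origin: centre of its underside, on the bench. Axes: x from front to hinge, y to the left along it, z up; front faces -x.
- plate: Perforated flat sharpening plate, 75 (x) by 200 (y) by 6 thick, 0.26 kg, loose. Origin: centre of its underside; axes like the case's. At first its back (+x) edge is under two fixed lips and its front edge sits about 13 mm too high on the ramps of the clips. Fully home it lies level, its top face 16 mm above the bench.
- plate_left (a point): Point on the plate's front top edge in front of which the left clip stands (60 mm left of the plate's middle).
- plate_right (a point): The same at the right clip (60 mm right of the middle).
- home_left (a point): Point fixed on the case (32 mm in front of the case's middle, 60 mm left, 16 mm above the bench) where plate_left is when the plate is home.
- home_right (a point): The same for plate_right.
- clip_left (a joint): Travel in m (0 to 0.006) of the left sprung clip, a black block 36 wide with a steel nose whose ramp rises to 29 mm above the bench: the front edge of the plate drives it towards the front by 3 mm (up to about 10 N pressed on the plate 20 mm behind the edge), then it springs back to 0 over the edge.
- clip_right (a joint): The same for the right clip.
- lid (a joint): Angle in rad of the lid (112 by 218 by 18, 0.2 kg, hinged along the back rim 56 mm behind the case's middle and 22 mm up): 0 shut, 1.95 leaning back at its stop. Stiff damped hinge: it stays put near upright, and below about 0.9 sinks by itself within about 3 s until its front tongue rests on the catch's ramp at about 0.10.
- catch (a joint): Travel in m (0 to 0.006) of the sprung catch at the middle of the case's front (black block 50 wide, steel nose, top 40 mm above the bench, standing 63 to 76 mm in front of the case's middle): the lid's tongue drives it 3 mm towards the front (about 5 N pressed on the thumb pad), then it springs back to 0 over the tongue.
- lid_pad (a point): Middle of the thumb pad (24 by 60) on the lid's outer face, 92 mm from the hinge; with the lid shut it is on top, 36 mm in front of the case's middle and 40 mm above the bench.
- knife: Vegetable knife with a square-ended blade lying flat beside the case, 283 long along x (black handle to -x), 50 wide, 18 high; bystander. Origin about its middle, on the bench.
- wrench: Steel wrench lying flat at the case's other side, 200 long along x; bystander. Origin about its middle, on the bench.
- flap_wheel: Brown flap wheel lying flat, 150 diameter, 40 high; bystander. Origin: centre of its underside.
- paste_jar: Jar of polishing paste, 72 diameter, 70 high; bystander. Origin: centre of its underside.
- brush: Cleaning brush lying down, 180 long along x; bystander. Origin about its middle, on the bench.
Mind the look-alikes: they are no part of the job. What is shaped like the plate but blue or brown is not meant.

How it is judged:
By the outcome, as a careful person would: the job done as asked, in the order asked, and still so for the second after the job is handed in, with the robot touching nothing.
It also fails if it takes over 53 s, if anything falls off the work surface, if the arm or the gripper's body presses on something with over 40 N, if the wrist force passes 120 N, or if a joint passes its speed limit or range.

## Working session

There is one attempt and no reset: what is moved stays moved. The work goes in short steps, Python scripts to look and compute and a tool call to move; the robot and the scene stay as the last step left them, time stands still between calls to the robot, and variables do not carry over. Pictures are saved under pics/ and viewed, at most 10 in all, crops included, and the job is handed in when it is done.

Besides the shell and the picture viewer there is one more tool, called after "Emit:" in YAML: its name, and indented under it one key for each argument. carry_out: Moves the arm, as the interface text tells. Its arguments: {"type":"object","properties":{"steps":{"type":"array"},"hand":{"type":"number"},"squeeze":{"type":"number"}},"required":["steps"]}

```bash
mkdir -p pics; cat > h.py <<'E'
from workcell import *
import numpy as np, cv2
def cam(n):
    c=read_camera(n); return c
def world(c,u,v):
    z=c["z_map"][v,u]
    p=np.array([(u-c["cx"])/c["fx"]*z,(v-c["cy"])/c["fy"]*z,z])
    return c["R"].T@(p-c["t"])
def cloud(c):
    z=c["z_map"]; v,u=np.mgrid[:z.shape[0],:z.shape[1]]
    p=np.stack([(u-c["cx"])/c["fx"]*z,(v-c["cy"])/c["fy"]*z,z],-1)
    return (p-c["t"])@c["R"]
def save(c,f,box=None,s=1):
    im=c["image"][:,:,::-1]
    if box: im=im[box[1]:box[3],box[0]:box[2]]
    cv2.imwrite(f,cv2.resize(im,None,fx=s,fy=s,interpolation=cv2.INTER_CUBIC))
E
python3 - <<'E'
from h import *
for n in("top","side"):
    c=cam(n); save(c,f"pics/{n}0.png",s=1.5)
    np.savez(f"{n}0.npz",**c)
    print(n,-c["R"].T@c["t"],c["fx"],c["R"][2])
s=read_state();print(s["t"],s["ee_pos"],s["eef_rot"])
E
```

```text
top [0.32938642 0.00625745 1.48028651] 416.61461304296716 [ 0.10969517 -0.00704177 -0.99394033]
side [ 0.00526099 -0.92282941  0.85241712] 427.3117998350739 [ 0.35430576  0.70039774 -0.61960506]
0.1 [0.22296667 0.63668023 0.24145507] [[ 9.43790831e-01 -3.30543133e-01 -3.22736141e-04]
 [-3.30543237e-01 -9.43789675e-01 -1.48895300e-03]
 [ 1.87568150e-04  1.51193843e-03 -9.99998839e-01]]
```

View pics/top0.png

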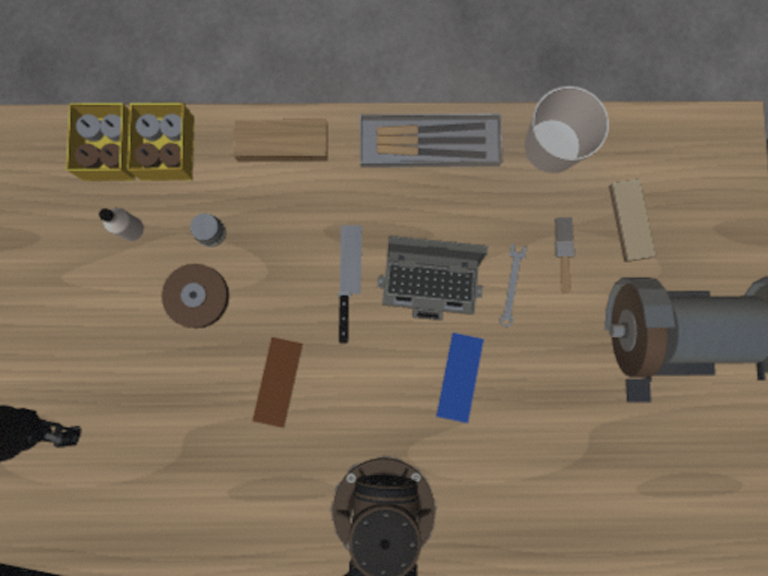

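View pics/side0.png

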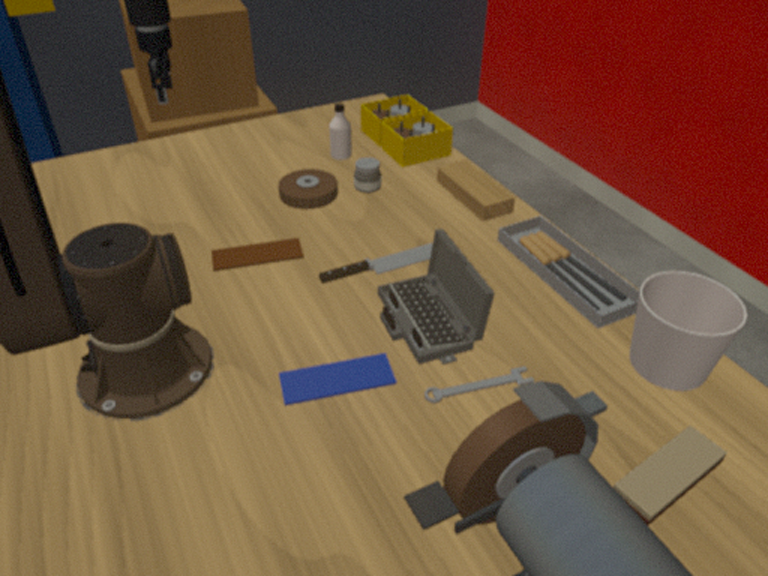

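The top view shows three plate-shaped things: the dark perforated plate in the grey case at (432,285) in the picture, the blue one at (460,377) and the brown one at (277,382). The description points to the perforated plate in the case, between the knife at (347,285) and the wrench at (513,285). The lid is standing open at the back.

```bash
python3 - <<'E'
from h import *
c=dict(np.load("top0.npz")); save(c,"pics/topcrop.png",(245,150,330,220),9)
P=cloud(c)
hsv=cv2.cvtColor(c["image"],cv2.COLOR_RGB2HSV)
m=(hsv[...,1]<60).astype(np.uint8); m[:, :250]=0; m[:,325:]=0; m[:150]=0; m[222:]=0
n,l,st,ce=cv2.connectedComponentsWithStats(m); k=1+np.argmax(st[1:,4]); print(st[k])
M=l==k; z=P[...,2]
low=M&(z<0.035)&(z>0.012)
for a,b in((.0,.012),(.012,.018),(.018,.026),(.026,.034),(.034,.045),(.045,.2)):
    s=M&(z>a)&(z<b); q=P[s]; print(a,b,len(q), q.min(0) if len(q) else "", q.max(0) if len(q) else "")
r=cv2.minAreaRect(P[low][:,:2].astype(np.float32)); print(r)
r=cv2.minAreaRect(P[M&(z>.045)][:,:2].astype(np.float32)); print(r)
E
```

```text
[ 251  157   74   57 3115]
0.0 0.012 436 [ 4.37762834e-01 -2.50292126e-01  2.05636545e-05] [0.63880029 0.0067243  0.01196833]
0.012 0.018 280 [ 0.43761472 -0.22488338  0.0120699 ] [ 0.57963696 -0.00357521  0.01797074]
0.018 0.026 1116 [ 0.43352988 -0.22778073  0.01800883] [ 0.59758347 -0.00351933  0.02599712]
0.026 0.034 526 [ 0.43622903 -0.22654304  0.02600032] [ 0.59693573 -0.0069997   0.03394293]
0.034 0.045 110 [ 0.43900542 -0.22895612  0.03401499] [ 0.59886504 -0.014928    0.04499516]
0.045 0.2 588 [ 0.44237679 -0.23127218  0.04512926] [ 0.61175217 -0.01715488  0.14705955]
((0.5118033289909363, -0.11620944738388062), (0.2174808531999588, 0.15082965791225433), 83.40804290771484)
((0.4616616368293762, -0.1130841001868248), (0.21528847515583038, 0.28391438722610474), 85.1151123046875)
```

View pics/topcrop.png

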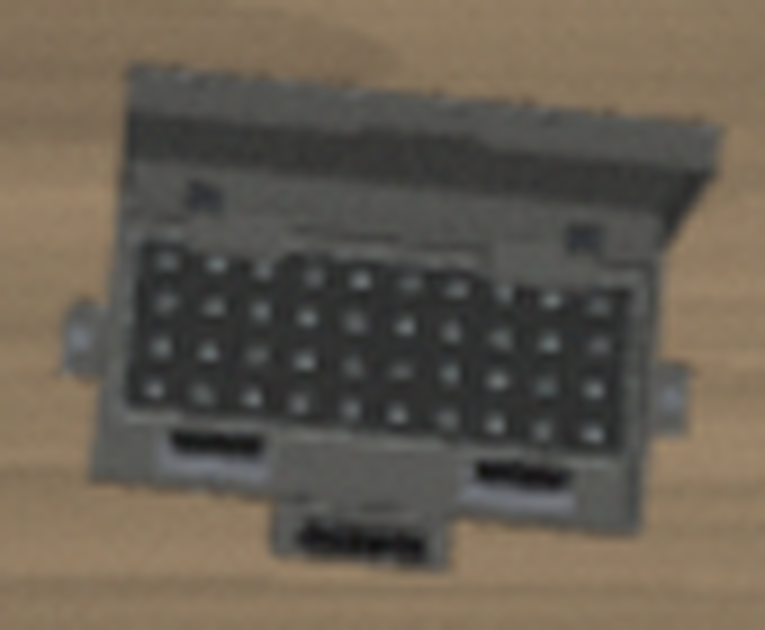

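The crop confirms the choice: the perforated plate spans about (135,240) to (630,450). The clips are at (215,445) and (522,475), and the catch is at (362,540). The front faces the robot.

```bash
cat >> h.py <<'E'
def ray(c,u,v,h):
    d=c["R"].T@np.array([(u-c["cx"])/c["fx"],(v-c["cy"])/c["fy"],1]); o=-c["R"].T@c["t"]
    return o+d*(h-o[2])/d[2]
E
python3 - <<'E'
from h import *
c=dict(np.load("top0.npz"))
f=lambda x,y,h: ray(c,245+x/9-.5,150+y/9-.5,h)
L,R,K=f(215,445,.027),f(522,475,.027),f(362,540,.038)
print(L,R,K,np.linalg.norm(L-R)); d=(L-R)[:2]; print("yaw",np.arctan2(-d[0],d[1]))
corners=[f(140,245,.016),f(632,290,.016),f(615,455,.026),f(125,410,.026)]
for q in corners: print(q)
print(np.mean(corners,0)); 
E=[f(95,480,.022),f(640,532,.022)];print(E, np.mean(E,0))
for uv in ((425,120),(425,100),(425,160),(425,90)): print(world(c,245+uv[0]//9,150+uv[1]//9))
E
```

```text
[ 0.48325602 -0.0505405   0.027     ] [ 0.47044526 -0.17004703  0.027     ] [ 0.44472629 -0.106372    0.038     ] 0.12019120234447574
yaw -0.10678938863151774
[ 0.56413582 -0.02236361  0.016     ]
[ 0.54451277 -0.21645731  0.016     ]
[ 0.47806119 -0.20665871  0.026     ]
[ 0.49741377 -0.01560971  0.026     ]
[ 0.52103089 -0.11527233  0.021     ]
[array([ 0.47044809, -0.003664  ,  0.022     ]), array([ 0.44816377, -0.21626806,  0.022     ])] [ 0.45930593 -0.10996603  0.022     ]
[ 0.58870656 -0.12481822  0.140133  ]
[ 0.59714265 -0.12583251  0.13107336]
[ 0.58779252 -0.13112511  0.07291981]
[ 0.62663048 -0.13864097  0.00096168]
```

Emit:
carry_out:
  steps:
    - {"offset":[28,-75,0],"turn":[0,0,0.231]}
    - {"offset":[28,-75,0],"turn":[0,0,0.231]}
    - {"offset":[28,-75,0],"turn":[0,0,0.231]}
    - {"offset":[28,-75,0],"turn":[0,0,0.231]}
    - {"offset":[28,-75,0],"turn":[0,0,0.231]}
    - {"offset":[28,-75,0],"turn":[0,0,0.231]}
    - {"offset":[28,-75,0],"turn":[0,0,0.231]}
    - {"offset":[28,-75,0],"turn":[0,0,0.231]}
    - {"offset":[28,-75,0],"turn":[0,0,0.231]}
    - {"offset":[28,-75,0],"turn":[0,0,0.231]}
    - {"offset":[28,-75,0],"turn":[0,0,0.231]}
    - {"offset":[28,-75,0],"turn":[0,0,0.231]}
  hand: -1

```text
t: 1.6
ee_pos: [0.4857, -0.0677, 0.2424]
eef_rot: [[0.994, -0.105, 0.0], [-0.105, -0.994, 0.0], [0.0, -0.0, -1.0]]
contact_force: [1.0, 0.3, 0.3]
opening: 0.0853
gripper_force: 0.0
```

Emit:
carry_out:
  steps:
    - {"offset":[0,0,0],"turn":[0,0,0]}

```text
t: 1.72
ee_pos: [0.4856, -0.0695, 0.2415]
eef_rot: [[0.994, -0.112, -0.002], [-0.112, -0.994, -0.001], [-0.002, 0.001, -1.0]]
contact_force: [-0.4, -0.1, 0.5]
opening: 0.0852
gripper_force: 0.0
```

```bash
python3 - <<'E'
from h import *
c=cam("wrist"); save(c,"pics/wrist1.png",s=1.5); np.savez("wrist1.npz",**c)
print(-c["R"].T@c["t"],read_state()["ee_pos"])
E
```

```text
[ 0.55286675 -0.07754213  0.37226565] [ 0.48516203 -0.0677489   0.24152751]
```

View pics/wrist1.png

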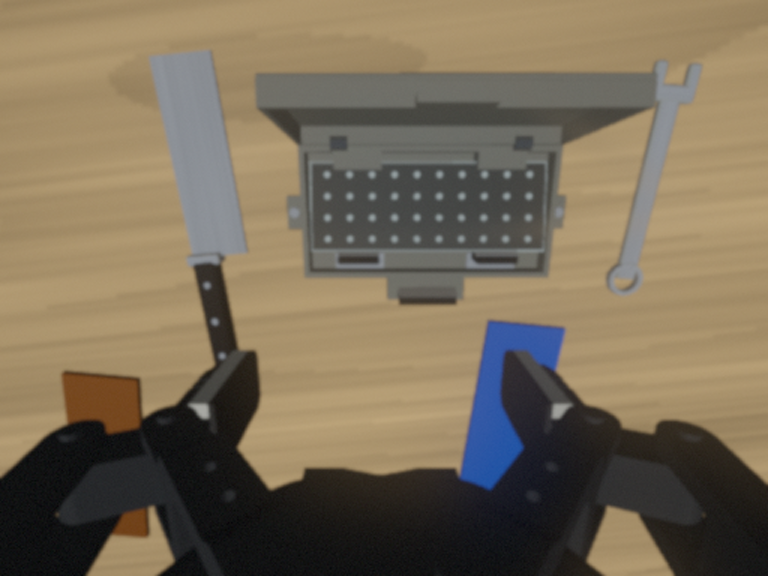

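The wrist view shows the plate with its front edge at (312,250) to (546,250). The clips are at (360,260) and (494,260), the catch at (428,300), the case front rim at (304,275) to (548,275), and the lid upper edge at (257,73) to (660,73).

```bash
python3 - <<'E'
from h import *
c=dict(np.load("wrist1.npz")); f=lambda x,y,h: ray(c,x/1.5,y/1.5,h)
def show(n,a,b):
    d=(a-b)[:2]; print(n,a.round(4),b.round(4),"len",np.linalg.norm(d).round(4),"yaw",np.arctan2(-d[0],d[1]).round(4),"mid",((a+b)/2).round(4))
show("rim",f(304,274,.022),f(548,274,.022))
show("plate front",f(313,249,.028),f(545,249,.028))
show("clips",f(360,260,.028),f(494,260,.028))
show("catch",f(393,302,.040),f(463,302,.040))
show("lidtop",f(257,73,.15),f(660,73,.15)); show("lidtop13",f(257,107,.14),f(658,107,.14))
for uv in((350,95),(550,95),(350,80),(550,80),(350,112),(320,195),(430,228),(430,207),(520,228),(430,185),(430,75),(430,300)): print(uv,world(c,int(uv[0]/1.5),int(uv[1]/1.5)).round(4))
E
```

```text
rim [ 0.4749 -0.001   0.022 ] [ 0.4504 -0.2167  0.022 ] len 0.2171 yaw -0.1133 mid [ 0.4626 -0.1089  0.022 ]
plate front [ 0.4972 -0.0136  0.028 ] [ 0.4747 -0.2118  0.028 ] len 0.1995 yaw -0.1133 mid [ 0.486  -0.1127  0.028 ]
clips [ 0.4831 -0.0526  0.028 ] [ 0.47   -0.1679  0.028 ] len 0.1161 yaw -0.1133 mid [ 0.4765 -0.1102  0.028 ]
catch [ 0.4458 -0.077   0.04  ] [ 0.439  -0.1368  0.04  ] len 0.0602 yaw -0.1134 mid [ 0.4424 -0.1069  0.04  ]
lidtop [ 0.6075 -0.0225  0.15  ] [ 0.5849 -0.2213  0.15  ] len 0.2001 yaw -0.1131 mid [ 0.5962 -0.1219  0.15  ]
lidtop13 [ 0.5939 -0.0169  0.14  ] [ 0.5699 -0.2279  0.14  ] len 0.2124 yaw -0.1131 mid [ 0.5819 -0.1224  0.14  ]
(350, 95) [ 0.596  -0.0659  0.1311]
(550, 95) [ 0.5836 -0.1739  0.1317]
(350, 80) [ 0.6034 -0.0669  0.1307]
(550, 80) [ 0.5913 -0.1744  0.1304]
(350, 112) [ 0.5965 -0.0616  0.07  ]
(320, 195) [ 0.5412 -0.025   0.0205]
(430, 228) [ 0.5035 -0.1145  0.0252]
(430, 207) [ 0.5208 -0.1163  0.0216]
(520, 228) [ 0.495  -0.1906  0.0263]
(430, 185) [ 0.5392 -0.1181  0.0186]
(430, 75) [ 0.6008 -0.1099  0.1307]
(430, 300) [ 0.444  -0.1079  0.0399]
```

Emit:
carry_out:
  steps:
    - {"offset":[2,-4.6,-3],"turn":[0,0,-0.004]}
    - {"offset":[2,-4.6,-9],"turn":[0,0,-0.004]}
    - {"offset":[2,-4.6,-15],"turn":[0,0,-0.004]}
    - {"offset":[2,-4.6,-19],"turn":[0,0,-0.004]}
    - {"offset":[2,-4.6,-19.2],"turn":[0,0,-0.004]}
    - {"offset":[2,-4.6,-19.2],"turn":[0,0,-0.004]}

```text
t: 2.52
ee_pos: [0.5064, -0.1107, 0.0516]
eef_rot: [[0.994, -0.108, 0.001], [-0.108, -0.994, -0.0], [0.001, -0.0, -1.0]]
contact_force: [0.8, 0.2, 0.4]
opening: 0.0854
gripper_force: 0.0
```

Emit:
carry_out:
  steps:
    - {"offset":[0,-0.3,-0.6],"turn":[0,0,0]}
    - {"offset":[0,-0.3,-1.2],"turn":[0,0,0]}
    - {"offset":[0,-0.3,-1.6],"turn":[0,0,0]}
    - {"offset":[0,-0.3,-2.0],"turn":[0,0,0]}
    - {"offset":[0,-0.3,-2.4],"turn":[0,0,0]}
    - {"offset":[0,-0.3,-2.4],"turn":[0,0,0]}

```text
t: 3.28
ee_pos: [0.5051, -0.1146, 0.0259]
eef_rot: [[0.994, -0.11, -0.001], [-0.11, -0.994, -0.0], [-0.001, 0.0, -1.0]]
contact_force: [1.2, 0.4, -0.2]
opening: 0.0855
gripper_force: 0.0
```

Emit:
carry_out:
  steps:
    - {"offset":[0,0,-0.3],"turn":[0,0,0]}
    - {"offset":[0,0,-0.5],"turn":[0,0,0]}
    - {"offset":[0,0,-0.7],"turn":[0,0,0]}
    - {"offset":[0,0,-0.7],"turn":[0,0,0]}

```text
t: 3.78
ee_pos: [0.5055, -0.1145, 0.0195]
eef_rot: [[0.994, -0.109, 0.0], [-0.109, -0.994, 0.0], [0.0, -0.0, -1.0]]
contact_force: [-1.5, -0.1, -0.4]
opening: 0.0856
gripper_force: 0.0
```

Emit:
carry_out:
  steps:
    - {"offset":[0,0,-0.2],"turn":[0,0,0]}
    - {"offset":[0,0,-0.4],"turn":[0,0,0]}
    - {"offset":[0,0,-0.4],"turn":[0,0,0]}

```text
t: 4.15
ee_pos: [0.5055, -0.1145, 0.0152]
eef_rot: [[0.994, -0.109, 0.0], [-0.109, -0.994, -0.0], [0.0, 0.0, -1.0]]
contact_force: [-0.4, 1.0, 2.4]
opening: 0.0854
gripper_force: 1.2
```

Emit:
carry_out:
  steps:
    - {"offset":[0,0,-0.2],"turn":[0,0,0]}
    - {"offset":[0,0,-0.4],"turn":[0,0,0]}
    - {"offset":[0,0,-0.4],"turn":[0,0,0]}

```text
t: 4.53
ee_pos: [0.5056, -0.1146, 0.0137]
eef_rot: [[0.994, -0.109, 0.001], [-0.109, -0.994, -0.0], [0.001, 0.0, -1.0]]
contact_force: [-11.1, 4.9, 35.6]
opening: 0.0854
gripper_force: 17.8
```

```bash
python3 - <<'E'
from h import *
c=cam("wrist"); save(c,"pics/wrist2.png",s=1.5); np.savez("wrist2.npz",**c)
print(read_state()["contact_force"],read_state()["moment"])
E
```

```text
[-10.90949314   5.73635188  35.96452966] [ 1.75132774  3.7923493  -0.19210205]
```

View pics/wrist2.png

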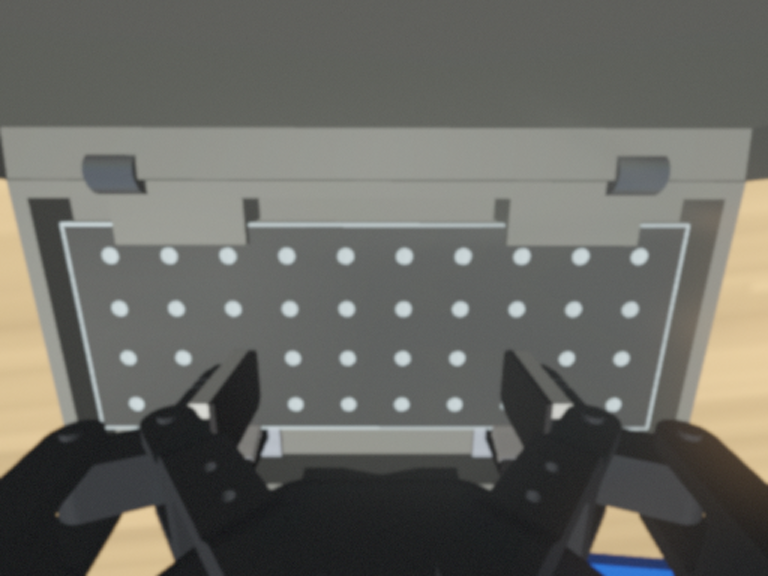

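The picture shows both fingertips on the plate, at (235,370) and (525,370), with the plate's front edge at row 428. I'll check the plate's height.

```bash
cat > ph.py <<'E'
from h import *
def case(P):
    y=-0.113; o=np.array([.518,-.1155,0]); Rz=np.array([[np.cos(y),-np.sin(y),0],[np.sin(y),np.cos(y),0],[0,0,1]])
    return (P-o)@Rz
def heights(c):
    Q=case(cloud(c)); ok=c["z_map"]>0
    for x in(-28,-20,0,20):
        for y in(-85,-25,0,25,85):
            m=ok&(abs(Q[...,0]*1e3-x)<4)&(abs(Q[...,1]*1e3-y)<8)&(Q[...,2]<.04)
            print(x,y,m.sum(),(np.median(Q[m][:,2])*1e3).round(1) if m.any() else None,end=" | ")
        print()
E
python3 -c "
from ph import *
for f in('wrist1','wrist2'): heights(dict(np.load(f+'.npz')))
"
```

```text
-28 -85 78 28.0 | -28 -25 81 28.0 | -28 0 79 27.9 | -28 25 83 28.1 | -28 85 76 27.9 | 
-20 -85 74 26.4 | -20 -25 77 26.4 | -20 0 71 26.6 | -20 25 77 26.7 | -20 85 71 26.5 | 
0 -85 77 22.7 | 0 -25 75 22.7 | 0 0 75 22.9 | 0 25 78 22.8 | 0 85 78 22.9 | 
20 -85 86 19.1 | 20 -25 85 19.1 | 20 0 88 19.0 | 20 25 91 19.1 | 20 85 91 19.1 | 
-28 -85 219 15.5 | -28 -25 381 15.6 | -28 0 384 15.5 | -28 25 378 15.6 | -28 85 287 15.6 | 
-20 -85 399 15.6 | -20 -25 396 15.5 | -20 0 402 15.5 | -20 25 401 15.6 | -20 85 402 15.6 | 
0 -85 447 15.6 | 0 -25 440 15.6 | 0 0 457 15.6 | 0 25 456 15.5 | 0 85 449 15.6 | 
20 -85 493 15.5 | 20 -25 503 15.5 | 20 0 491 15.6 | 20 25 511 15.6 | 20 85 497 15.6 |
```

The plate is level at about 16 mm, so it's home. I'll lift off and check it again.

Emit:
carry_out:
  steps:
    - {"offset":[0,0,0.8],"turn":[0,0,0]}
    - {"offset":[0,0,4],"turn":[0,0,0]}
    - {"offset":[0,0,10],"turn":[0,0,0]}
    - {"offset":[0,0,16],"turn":[0,0,0]}
    - {"offset":[0,0,20],"turn":[0,0,0]}
    - {"offset":[0,0,20],"turn":[0,0,0]}

```text
t: 5.32
ee_pos: [0.5072, -0.1145, 0.2147]
eef_rot: [[0.994, -0.109, 0.007], [-0.109, -0.994, 0.0], [0.007, -0.001, -1.0]]
contact_force: [0.3, -0.3, -0.0]
opening: 0.0855
gripper_force: 0.0
```

```bash
python3 -c "
from ph import *
c=cam('wrist'); heights(c); save(c,'pics/wrist3.png',(150,20,400,190),3)
Q=case(cloud(c)); m=(Q[...,2]>.06)&(Q[...,0]>.03)&(c['z_map']>0); print(Q[m].min(0),Q[m].max(0)); print(read_state()['ee_pos'],read_state()['q'])
"
```

```text
-28 -85 83 15.5 | -28 -25 78 15.7 | -28 0 79 15.8 | -28 25 81 15.7 | -28 85 77 15.6 | 
-20 -85 81 15.5 | -20 -25 80 15.6 | -20 0 78 15.6 | -20 25 78 15.8 | -20 85 78 15.9 | 
0 -85 88 15.5 | 0 -25 89 15.7 | 0 0 87 15.8 | 0 25 88 15.9 | 0 85 79 15.7 | 
20 -85 92 15.7 | 20 -25 90 15.7 | 20 0 78 15.8 | 20 25 78 15.7 | 20 85 78 15.8 | 
[ 0.05754708 -0.10958732  0.06076756] [0.08332487 0.1097505  0.14388431]
[ 0.50593117 -0.11446785  0.21238099] [ 1.56099524e-01  1.22486368e-01 -3.74849324e-01 -2.15997666e-04
 -1.07052983e+00  1.30485927e+00]
```

View pics/wrist3.png

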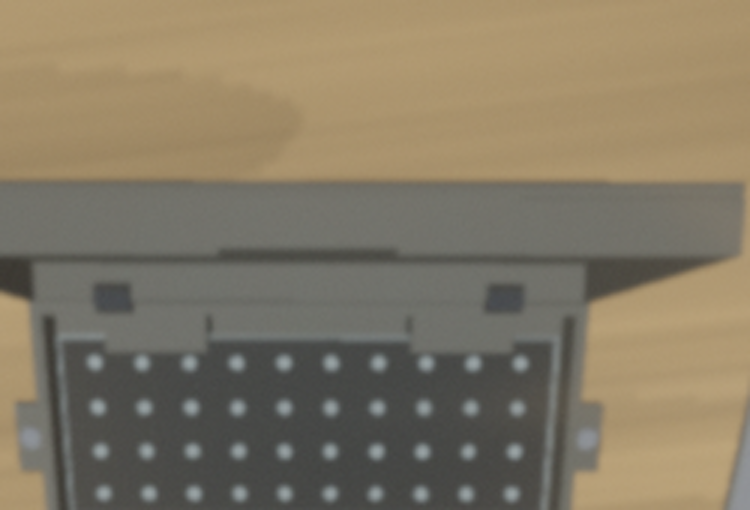

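The plate stays level at 15.7 mm along its whole length once released. The lid's top edge is at rows 185-255 of the crop. I'll check the clip noses by depth, then move behind the lid.

```bash
python3 -c "
from ph import *
c=cam('wrist'); Q=case(cloud(c))
for f,CC in(('before',dict(np.load('wrist1.npz'))),('now',c)):
  Q=case(cloud(CC)); im=CC['image']
  for y in(60,-60):
    print(f,y)
    for x in range(-54,-24,3):
      m=(abs(Q[...,0]*1e3-x)<1.5)&(abs(Q[...,1]*1e3-y)<10)
      print(x,(np.median(Q[m][:,2])*1e3).round(1) if m.any() else None, int(im[m].mean()) if m.any() else None,end='; ')
    print()
"
```

```text
before 60
-54 12.9 93; -51 7.9 126; -48 None None; -45 28.4 101; -42 29.1 56; -39 28.4 59; -36 26.3 94; -33 28.8 112; -30 28.4 83; -27 311.2 30; 
before -60
-54 12.6 93; -51 7.6 121; -48 None None; -45 28.4 84; -42 28.5 53; -39 28.4 59; -36 26.5 96; -33 28.8 110; -30 28.1 80; -27 27.8 78; 
now 60
-54 13.6 83; -51 7.4 98; -48 None None; -45 28.7 87; -42 28.3 56; -39 28.6 57; -36 25.9 87; -33 19.9 89; -30 15.5 76; -27 15.9 88; 
now -60
-54 15.3 81; -51 7.6 89; -48 None None; -45 28.6 75; -42 28.5 55; -39 28.4 61; -36 26.3 91; -33 19.5 88; -30 15.7 73; -27 15.6 83;
```

Emit:
carry_out:
  steps:
    - {"offset":[0,0,2],"turn":[0,0,0]}
    - {"offset":[6,-0.7,2],"turn":[0,0,0]}
    - {"offset":[12,-1.4,2],"turn":[0,0,0]}
    - {"offset":[13,-1.5,2],"turn":[0,0,0]}
    - {"offset":[13,-1.5,2],"turn":[0,0,0]}
  hand: 1
  squeeze: 20

```text
t: 6.05
ee_pos: [0.6348, -0.1296, 0.2285]
eef_rot: [[0.994, -0.11, -0.004], [-0.11, -0.994, -0.0], [-0.004, 0.001, -1.0]]
contact_force: [-1.0, -0.0, 0.4]
opening: 0.0001
gripper_force: 0.0
```

Both clips are back at zero travel, over the plate's edge. Next I'll go down behind the lid.

Emit:
carry_out:
  steps:
    - {"offset":[0,0,-5],"turn":[0,0,0]}
    - {"offset":[0,0,-9],"turn":[0,0,0]}
    - {"offset":[0,0,-11.4],"turn":[0,0,0]}
    - {"offset":[-1,0.1,-11.4],"turn":[0,0,0]}
    - {"offset":[-2,0.2,-11.4],"turn":[0,0,0]}
    - {"offset":[-3,0.3,-11.4],"turn":[0,0,0]}
    - {"offset":[-3.5,0.4,-11.4],"turn":[0,0,0]}

```text
t: 6.92
ee_pos: [0.6004, -0.1255, 0.119]
eef_rot: [[0.994, -0.109, 0.003], [-0.109, -0.994, 0.0], [0.003, -0.0, -1.0]]
contact_force: [0.6, 0.2, 1.3]
opening: 0.0002
gripper_force: 0.6
```

Emit:
carry_out:
  steps:
    - {"offset":[-0.7,0.08,-0.3],"turn":[0,0,0]}
    - {"offset":[-1.4,0.16,-0.3],"turn":[0,0,0]}
    - {"offset":[-2.1,0.24,-0.3],"turn":[0,0,0]}
    - {"offset":[-2.8,0.32,-0.3],"turn":[0,0,0]}
    - {"offset":[-3.5,0.4,-0.3],"turn":[0,0,0]}
    - {"offset":[-4.2,0.48,-0.3],"turn":[0,0,0]}

```text
t: 7.68
ee_pos: [0.5576, -0.1207, 0.1141]
eef_rot: [[0.994, -0.11, -0.001], [-0.11, -0.994, -0.0], [-0.001, 0.0, -1.0]]
contact_force: [0.9, 0.4, -0.4]
opening: -0.0
gripper_force: 0.4
```

```bash
cat > lid.py <<'E'
from ph import *
c=cam('side'); save(c,'pics/side_%d.png'%int(read_state()['t']*100),(230,110,400,260),4)
Q=case(cloud(c)); m=(c['z_map']>0)&(Q[...,2]>.03)&(Q[...,2]<.16)&(abs(Q[...,0])<.13)&(Q[...,1]<-.03)&(Q[...,1]>-.105)
q=Q[m]*1e3
for z in range(30,160,10):
    s=q[abs(q[:,2]-z)<5]
    if len(s)>3: print(z,len(s),s[:,0].min().round(),np.median(s[:,0]).round(),s[:,0].max().round())
E
python3 lid.py; ls pics
```

```text
120 86 -2.0 5.0 13.0
130 48 2.0 12.0 17.0
150 7 27.0 38.0 49.0
side0.png
side_772.png
top0.png
topcrop.png
wrist1.png
wrist2.png
wrist3.png
```

Emit:
carry_out:
  steps:
    - {"offset":[-0.7,0.08,0],"turn":[0,0,0]}
    - {"offset":[-1.4,0.16,0],"turn":[0,0,0]}
    - {"offset":[-2.1,0.24,0],"turn":[0,0,0]}
    - {"offset":[-2.8,0.32,0],"turn":[0,0,0]}
    - {"offset":[-3.5,0.4,0],"turn":[0,0,0]}

```text
t: 8.35
ee_pos: [0.5228, -0.1167, 0.1143]
eef_rot: [[0.994, -0.11, -0.0], [-0.11, -0.994, 0.0], [-0.0, 0.0, -1.0]]
contact_force: [0.1, -0.3, -0.6]
opening: -0.0001
gripper_force: 0.1
```

```bash
python3 lid.py
```

```text
30 5 -44.0 63.0 65.0
40 26 53.0 59.0 64.0
50 24 43.0 48.0 54.0
60 30 33.0 38.0 43.0
70 26 24.0 28.0 33.0
80 29 13.0 18.0 25.0
90 29 4.0 8.0 13.0
100 95 -28.0 -22.0 4.0
110 91 -25.0 -17.0 -6.0
150 10 -9.0 7.0 16.0
```

Emit:
carry_out:
  steps:
    - {"offset":[0,0,4],"turn":[0,0,0]}
    - {"offset":[-4.1,0.5,4],"turn":[0,0,0]}
    - {"offset":[-4.1,0.5,4],"turn":[0,0,0]}
    - {"offset":[-4.1,0.5,4],"turn":[0,0,0]}
    - {"offset":[-4.1,0.5,4],"turn":[0,0,0]}
    - {"offset":[-4.1,0.5,4],"turn":[0,0,0]}
    - {"offset":[-4.1,0.5,4],"turn":[0,0,0]}
    - {"offset":[-4.1,0.5,4],"turn":[0,0,0]}
    - {"offset":[-4.1,0.5,4],"turn":[0,0,0]}
    - {"offset":[-4.1,0.5,4],"turn":[0,0,0]}
    - {"offset":[-4.1,0.5,4],"turn":[0,0,0]}
    - {"offset":[-4.1,0.5,4],"turn":[0,0,0]}

```text
t: 9.9
ee_pos: [0.4824, -0.1118, 0.1543]
eef_rot: [[0.994, -0.11, 0.0], [-0.11, -0.994, 0.0], [0.0, -0.0, -1.0]]
contact_force: [0.4, -0.5, -1.0]
opening: -0.0004
gripper_force: 0.0
```

Emit:
carry_out:
  steps:
    - {"offset":[0,0,0],"turn":[0,0,0]}
    - {"offset":[0,0,0],"turn":[0,0,0]}
    - {"offset":[0,0,0],"turn":[0,0,0]}
    - {"offset":[0,0,0],"turn":[0,0,0]}
    - {"offset":[0,0,0],"turn":[0,0,0]}
    - {"offset":[0,0,0],"turn":[0,0,0]}
    - {"offset":[0,0,0],"turn":[0,0,0]}
    - {"offset":[0,0,0],"turn":[0,0,0]}
    - {"offset":[0,0,0],"turn":[0,0,0]}
    - {"offset":[0,0,0],"turn":[0,0,0]}
    - {"offset":[0,0,0],"turn":[0,0,0]}
    - {"offset":[0,0,0],"turn":[0,0,0]}

```text
t: 11.4
ee_pos: [0.4824, -0.1118, 0.1543]
eef_rot: [[0.994, -0.11, 0.0], [-0.11, -0.994, 0.0], [0.0, -0.0, -1.0]]
contact_force: [0.4, 0.4, 0.4]
opening: 0.0003
gripper_force: 0.0
```

```bash
cat > lid2.py <<'E'
from ph import *
c=cam('side'); Q=case(cloud(c)); f='pics/side_%d.png'%int(read_state()['t']*100); save(c,f,(230,110,400,260),4); print(f)
for x in range(-72,56,10):
    m=(c['z_map']>0)&(abs(Q[...,0]*1e3-x)<4)&(Q[...,1]<-.04)&(Q[...,1]>-.1)
    print(x,(np.median(Q[m][:,2])*1e3).round(1) if m.any() else None,end='; ')
print(read_state()['ee_pos'])
E
python3 lid2.py
```

```text
pics/side_1145.png
-72 -0.3; -62 461.4; -52 446.8; -42 435.4; -32 437.2; -22 453.0; -12 474.8; -2 44.8; 8 43.8; 18 43.2; 28 41.5; 38 40.3; 48 39.1; [ 0.48239091 -0.11176615  0.1543019 ]
```

Emit:
carry_out:
  steps:
    - {"offset":[0,0,-4],"turn":[0,0,0]}
    - {"offset":[0,0,-7],"turn":[0,0,0]}
    - {"offset":[0,0,-8.6],"turn":[0,0,0]}
    - {"offset":[0,0,-9.0],"turn":[0,0,0]}
    - {"offset":[0,0,-9.3],"turn":[0,0,0]}
    - {"offset":[0,0,-9.6],"turn":[0,0,0]}
    - {"offset":[0,0,-9.6],"turn":[0,0,0]}

```text
t: 12.32
ee_pos: [0.4825, -0.1117, 0.0588]
eef_rot: [[0.994, -0.11, 0.001], [-0.11, -0.994, 0.0], [0.001, -0.0, -1.0]]
contact_force: [-0.5, 0.4, 1.4]
opening: 0.0003
gripper_force: 0.6
```

Emit:
carry_out:
  steps:
    - {"offset":[0,0,-0.2],"turn":[0,0,0]}
    - {"offset":[0,0,-0.4],"turn":[0,0,0]}
    - {"offset":[0,0,-0.6],"turn":[0,0,0]}
    - {"offset":[0,0,-0.7],"turn":[0,0,0]}
    - {"offset":[0,0,-0.7],"turn":[0,0,0]}

```text
t: 12.95
ee_pos: [0.4825, -0.1118, 0.0511]
eef_rot: [[0.994, -0.11, -0.0], [-0.11, -0.994, -0.0], [-0.0, 0.0, -1.0]]
contact_force: [0.3, 0.2, 1.4]
opening: -0.0004
gripper_force: 0.0
```

Emit:
carry_out:
  steps:
    - {"offset":[0,0,-0.15],"turn":[0,0,0]}
    - {"offset":[0,0,-0.25],"turn":[0,0,0]}
    - {"offset":[0,0,-0.25],"turn":[0,0,0]}

```text
t: 13.32
ee_pos: [0.4826, -0.1119, 0.0507]
eef_rot: [[0.994, -0.109, 0.001], [-0.109, -0.994, -0.0], [0.001, 0.0, -1.0]]
contact_force: [-8.2, 3.7, 26.0]
opening: 0.0
gripper_force: 13.0
```

Emit:
carry_out:
  steps:
    - {"offset":[0,0,0.5],"turn":[0,0,0]}
    - {"offset":[0,0,4],"turn":[0,0,0]}
    - {"offset":[0,0,10],"turn":[0,0,0]}
    - {"offset":[0,0,16],"turn":[0,0,0]}
    - {"offset":[0,0,20],"turn":[0,0,0]}
    - {"offset":[0,0,20],"turn":[0,0,0]}
    - {"offset":[0,0,20],"turn":[0,0,0]}
    - {"offset":[0,0,20],"turn":[0,0,0]}

```text
t: 14.32
ee_pos: [0.4817, -0.1118, 0.2474]
eef_rot: [[0.994, -0.11, -0.002], [-0.11, -0.994, -0.0], [-0.002, 0.0, -1.0]]
contact_force: [0.7, 1.5, -0.6]
opening: 0.0
gripper_force: 0.0
```

```bash
python3 lid2.py; python3 -c "
from ph import *
c=cam('wrist'); save(c,'pics/wend.png',s=1.5); Q=case(cloud(c))
for x in range(-78,50,6):
    m=(c['z_map']>0)&(abs(Q[...,0]*1e3-x)<1.5)&(abs(Q[...,1])<.02); print(x,(np.median(Q[m][:,2])*1e3).round(1) if m.any() else None,end='; ')"
```

```text
pics/side_1437.png
-72 -0.6; -62 495.6; -52 514.4; -42 497.1; -32 491.3; -22 513.9; -12 527.8; -2 39.1; 8 39.0; 18 39.0; 28 39.2; 38 38.8; 48 38.6; [ 0.48182935 -0.11181833  0.24748962]
-78 39.7; -72 39.4; -66 28.6; -60 None; -54 39.3; -48 41.1; -42 273.7; -36 273.2; -30 262.4; -24 314.0; -18 329.0; -12 39.4; -6 39.4; 0 39.5; 6 39.4; 12 39.5; 18 39.3; 24 39.2; 30 39.5; 36 39.3; 42 39.6; 48 39.4;
```

View pics/wend.png

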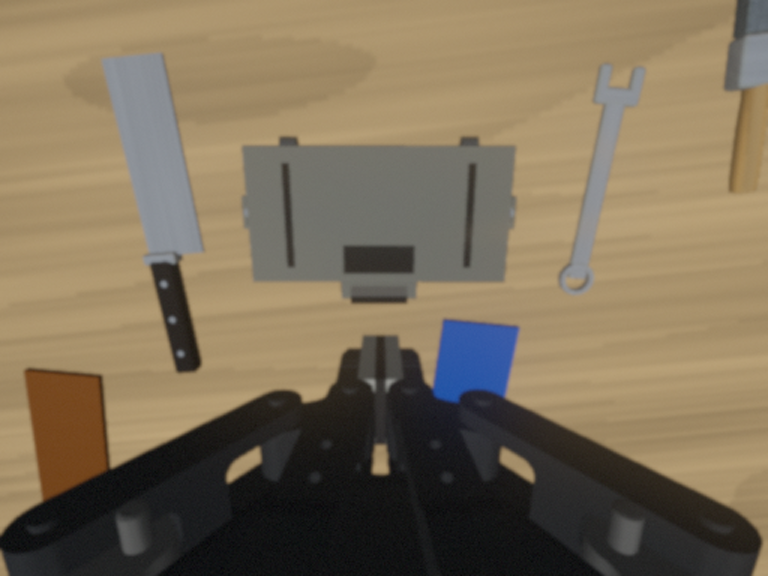

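The lid lies flat and level, about 39.4 mm high all along, with the catch at (380,295) over its tongue. The robot is clear and the knife and wrench haven't been touched. I'll hand it in.

```bash
python3 -c "
from workcell import *
print(finish_job())"
```

```text
the job is handed in; nothing more can be done
None
```

The plate is pressed home under both clips, and the lid was then swung over and its front pressed down until it lay flat under the catch; the job was handed in at about 14.4 s of robot time, and no bystander was touched.

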